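Nest the stacked sample tote on the optical table

ROBOT

A 6-joint arm with a two-finger parallel gripper is mounted at the origin on the work surface. World frame = base frame: x ahead of the robot, y to its left, z up, the work surface at z = 0. Lengths are in mm, angles in rad, forces in N, time in s.
With the tool pointing down it reaches from about 400 to 825 mm from the base axis. Payload 7 kg.
Tool frame: the origin (TCP) lies on the front face of the gripper's body, between the roots of the fingers; the fingertips stand 66 mm ahead of it and the grasp point (between the pads) lies env.hold_point_z ahead of it (env.hold_point_z is the distance from the TCP to the grasp point, in mm); z points along the fingers, x is the direction in which the jaws open and shut, and the axes are right-handed (so a half turn about z gives the same grasp; the last joint's range is limited). The gripper opens to 88 mm and grips with 3 to 60 N. Pads are 19 mm wide; open, the fingers measure 130 mm over their backs; the gripper's body (78 mm by 193 mm) begins 47 mm behind the grasp point.
Start: joints at [-0.93, 0.359, 0.012, 0, -1.224, -0.288], TCP at [233.203, -633.413, 292.161] pointing down, gripper open.
Joint ranges: [-3.07, 3.07], [-1.43, 2.12], [-1.02, 1.25], [-3.03, 1.67], [-3.05, -0], [-3.03, 3.03]. Speed limits (rad/s): [2.39, 2.39, 3.01, 3.14, 3.14, 3.14].

INTERFACE

Orientations are given as a unit quaternion [w, x, y, z].
In Python, from plant import env gives the robot as it stands. Calls block until the motion is done:
- env.move_ptp(position, orientation): joint-space move of the TCP to a pose.
- env.servo_line(position, attitude=None, max_speed=150): straight line of the TCP; attitude=None keeps the orientation; max_speed is the mean speed in mm/s.
- env.move_j(angles): joint-space move.
- env.release() and env.close(squeeze=None): open the fingers fully, or close them until they stop; squeeze is the grip in N (None keeps the last).
- env.sleep(seconds).
- env.inverse_kinematics(position, orientation): joint angles nearest the present ones, or None.
- env.observe(): the state.
- env.camera(name): name is "side" or "top" or "wrist"; returns the picture (480x640x3 uint8, blue, green, red); there is no depth.
- env.camera_model(name): a dict with "camera_matrix" (3x3 intrinsics, pixels), "view" (4x4, takes a point from world to camera coordinates); the wrist camera has in their place "mount" (4x4, takes a point from camera to tool coordinates, whose origin is the TCP and whose axes are the tool frame's). Camera axes: x right, y down, z forward; pixel columns grow to the right and rows downward; lengths in mm; the calibration is good to about 2 mm. A picture is of the moment at which its call begins: read the wrist's pose just before it. camera_model takes no time and is no camera call.
A pose or a line that the arm cannot do raises env.Unreachable and nothing moves.
- env.sign_off(): hands the job in, once; it reports no verdict.
The state is a dict: "t": time; "q": joint angles; "joint_vel": joint speeds; "effort": joint torques, N m; "eef_pos": TCP position; "eef_rot": TCP orientation; "wrist_force": force on the tool from outside, world axes, zero at the start; "wrist_torque": the same for the moment, N m; "finger_gap": finger opening in mm.
Only numpy, scipy, OpenCV 4.12 (cv2) and the standard library are available. Lean on these libraries where they do the work, as an engineer would, in place of code of your own. Each camera call takes 0.05 s, during which the arm holds its last target.

TASK

The empty tote with the steel carry bar stands stacked on the tote clamped to the optical table, and is in the way there. Lift it off, turn it half round so that its scooped (lower) end is at the lower tote's scooped end, nest it in the lower tote and press it gently fully home until its lugs sit on the floors of the notches, then let go; feel your way, as a knock or shove of 60 N is too much. Leave the microscope objective, joystick and slide box alone.

Things in the scene. Friction and masses are not known exactly. Their poses are not given: they have to be found in the camera images.
- tote: Grey open tote, 0.32-0.48 kg, 160 long (x) x 108 wide (y) x 70 high; side walls draw in 3 over the lowest 20. Its +x end wall is scooped (45 high). Four lugs stick out 12 from the long walls at x=+60 and x=-20, 16 wide, undersides 15 above the tote's, corners rounded 3. Origin: centre of underside, z up. Stacked its origin is 65 above that of base; nested fully home, 25.
- base: Grey lower tote clamped to the table, does not move. Inside 196 (x) x 114 (y), 80 high, long walls 4 thick; +x end scooped to 55. Notch floors, where the tote's lugs must come to rest, are 40 above its underside. Origin: centre of underside, x towards the scooped end, z up; yaw at most 0.7 either way. Clamps at both ends.
- base_rim (a point): Centre of the lower tote's mouth, 80 above its underside. The rim is a notched frame that holds fast but may stand anywhere up to 14 mm either way along base x, not measured: feel for it, slowly (some 10 mm/s; contact is hard). Notches 19 wide (lugs 16), in both long sides, at x=+60 and -20 plus that unknown shift, so the nested tote's x in base equals the shift. On the rim the tote stops 65 up.
- tongue_l: One of two sprung white tongues, rounded noses facing inward from both long sides at base x=20, 56 up (origin: nose's axis, radius 12; this one at base y=+63.5). They pinch the tote's walls with about 9 N each: from about 60 down to 25 above base the tote takes a push of about 5 to 15 N, stays where it is left, and does not drop home by its weight.
- tote_scoop (a point): Middle of the top edge of the tote's scooped end wall: at x=+78, z=45 in the tote. At the start it lies over the other, high end of the lower tote.
- tote_bar (a point): Centre of the steel carry bar, where to grasp: 89 above the tote's underside, over its middle. The bar runs along the tote's y, 14 thick (x), 26 tall (z 76 to 102), about 100 of it free between the walls; fingers close along the tote's x. 70 mm free either side of it along x, open below.
- objective: Bystander: microscope objective standing upright, steel, 32 across, 46 high, origin under its centre. Do not disturb.
- joystick: Bystander: black stage joystick, box 90 x 70 x 30, stick to 64 high, origin under its centre. Do not disturb.
- slidebox: Bystander: white slide box, 85 x 34 x 30, origin under its centre. Do not disturb.
Things that resemble listed ones, but are neither listed nor needed, are in the scene too. Leave any orange or turquoise look-alike of the tote alone.

How it is judged (in metres and radians):
On the way, in this order (a step that is already met when the one before it is completed fails the run):
1. the tote is lifted clear above the lower tote (z of tote in the frame of base above 0.083 m), for 0.1 s.
2. the tote, raised, is turned half round over the lower tote, scooped end over scooped end (z of tote in the frame of base above 0.066 m and x of tote_scoop in the frame of base above 0.05 m and horizontal distance between tote and base below 0.03 m), for 0.1 s.
At the end, for the whole second after the job is handed in: The tote is nested fully home in the lower tote (its origin less than 27 mm above the lower tote's; home is 25), scooped ends together, within 19 mm of its centre, turned less than 0.05 rad and tipped less than 0.03 rad, at rest and let go (z of tote in the frame of base below 0.027 m and x of tote_scoop in the frame of base above 0.05 m and horizontal distance between tote and base below 0.019 m and angle between the z axis of tote and the z axis of base, either way round below 0.03 rad and angle between the x axis of tote and the x axis of base, either way round below 0.05 rad and linear speed of tote below 0.01 m/s); the robot touches nothing.
It fails at once if the tote is forced against the lower tote with more than 60 N (contact force between tote and base above 60 N).
It fails at once if the objective is moved more than 10 mm (distance of objective from where it was at the start of the episode above 0.01 m).
It fails at once if the joystick is moved more than 10 mm (distance of joystick from where it was at the start of the episode above 0.01 m).
It fails at once if the slide box is moved more than 10 mm (distance of slidebox from where it was at the start of the episode above 0.01 m).
It also fails if it takes over 72 s, if anything falls off the work surface, if the arm or the gripper's body presses on something with over 40 N, if the wrist force passes 120 N, or if a joint passes its speed limit or range.

## Working session

There is one attempt and no reset: what is moved stays moved. The work goes in short steps, each a Python script; the robot and the scene stay as the last script left them, time stands still between calls to the robot, and variables do not carry over. Pictures are saved under pics/ and viewed, and the job is handed in when it is done.

```bash
ls; mkdir -p pics
python3 - <<'E'
from plant import env
import cv2,numpy as np
o=env.observe();print({k:np.round(v,3).tolist() for k,v in o.items()}, env.hold_point_z)
for n in ("side","top","wrist"):
    cv2.imwrite(f"pics/{n}0.png",env.camera(n))
    print(n,{k:np.round(v,4).tolist() for k,v in env.camera_model(n).items()})
E
```

```text
pics
{'t': 0.0, 'q': [-0.93, 0.359, 0.011, -0.0, -1.224, -0.288], 'joint_vel': [-0.001, 0.0, 0.001, -0.001, -0.001, -0.001], 'effort': [0.001, -58.272, 29.307, 6.998, 0.007, -0.0], 'eef_pos': [233.081, -633.062, 291.234], 'eef_rot': [-0.001, 0.572, 0.82, 0.0], 'wrist_force': [0.512, 0.063, 0.485], 'wrist_torque': [-0.029, 0.027, -0.014], 'finger_gap': 87.207} 46.800000000000004
side {'camera_matrix': [[550.0466, 0.0, 321.6808], [0.0, 550.0466, 240.2624], [0.0, 0.0, 1.0]], 'view': [[-0.9991, -0.0419, -0.0076, 575.3312], [-0.022, 0.6594, -0.7515, 48.9206], [0.0365, -0.7506, -0.6597, 1289.544], [0.0, 0.0, 0.0, 1.0]]}
top {'camera_matrix': [[483.771, 0.0, 322.4645], [0.0, 483.771, 229.3951], [0.0, 0.0, 1.0]], 'view': [[0.0092, -0.9999, -0.014, 59.666], [-0.9902, -0.0072, -0.1396, 561.6705], [0.1394, 0.0151, -0.9901, 1015.9649], [0.0, 0.0, 0.0, 1.0]]}
wrist {'camera_matrix': [[392.4081, 0.0, 319.0107], [0.0, 392.4081, 238.6271], [0.0, 0.0, 1.0]], 'mount': [[1.0, 0.0015, 0.0002, 0.4976], [-0.0015, 0.9574, 0.2889, -77.6426], [0.0003, -0.2889, 0.9574, -90.7004], [0.0, 0.0, 0.0, 1.0]]}
```

View pics/side0.png

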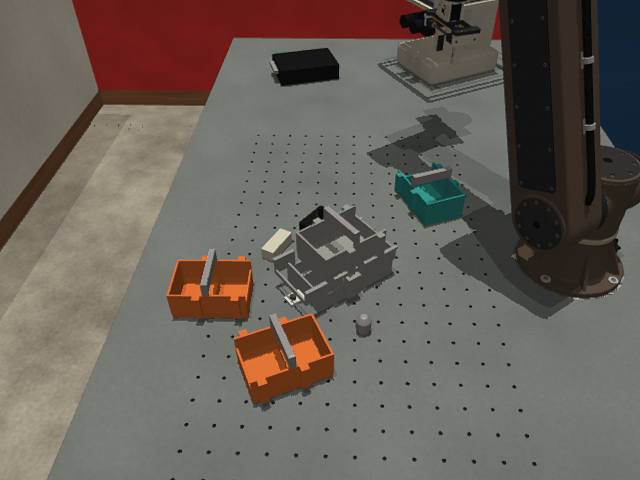

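View pics/top0.png

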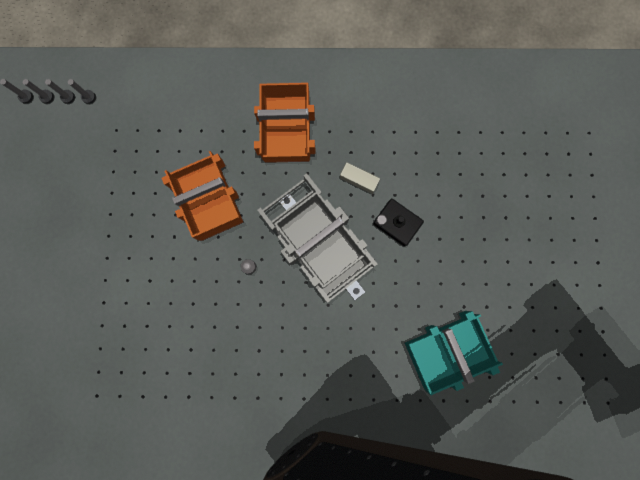

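View pics/wrist0.png

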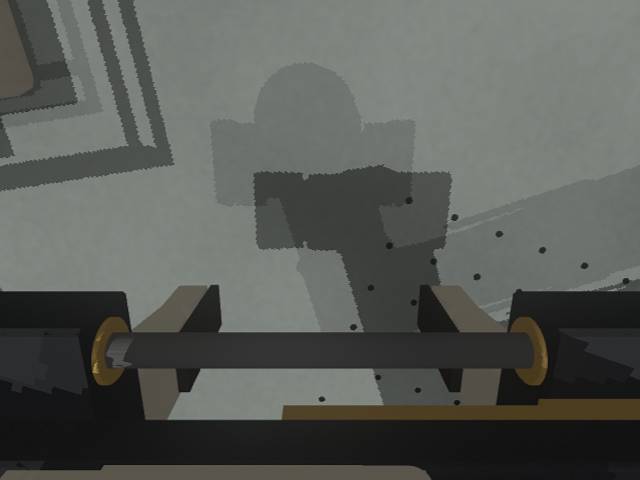

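The only grey tote with a bar stacked on another grey tote is at top (318,240) / side (335,255). The orange ones (285,120), (203,197) and the turquoise one (452,352) are look-alikes. I'll enlarge the grey one to confirm.

Run:
```python
import cv2
a=cv2.imread("pics/top0.png")[160:320,240:450]; cv2.imwrite("pics/top0c.png",cv2.resize(a,None,fx=3.75,fy=3.75,interpolation=cv2.INTER_CUBIC))
a=cv2.imread("pics/side0.png")[190:345,245:450]; cv2.imwrite("pics/side0c.png",cv2.resize(a,None,fx=3.75,fy=3.75,interpolation=cv2.INTER_CUBIC))
```

```text
(no output)
```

View pics/top0c.png

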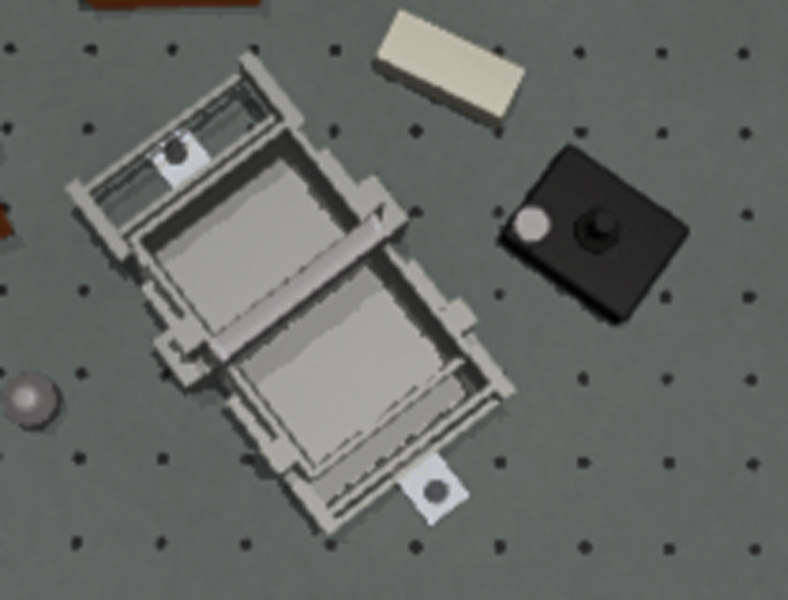

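View pics/side0c.png

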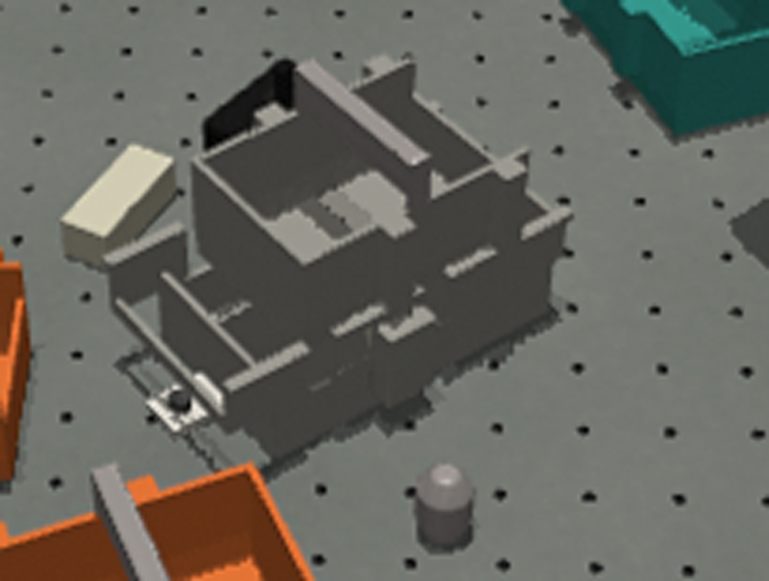

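Confirmed: the grey stacked pair is at top crop (300,290). The tote's low (scooped) end is at the lower right, crop (385,415), and the base's scooped end with its clamp is at the upper left, crop (180,155). Next I fit poses with wireframe overlays.

```bash
cat > h.py <<'E'
import numpy as np, cv2
from plant import env
def proj(n,P):
    m=env.camera_model(n);K=np.array(m["camera_matrix"]);V=np.array(m["view"])
    P=np.atleast_2d(P);c=P@V[:3,:3].T+V[:3,3];u=c@K.T;return u[:,:2]/u[:,2:]
def unproj(n,uv,z):
    m=env.camera_model(n);K=np.array(m["camera_matrix"]);V=np.array(m["view"])
    R=V[:3,:3];o=-R.T@V[:3,3];d=R.T@np.linalg.inv(K)@np.array([*uv,1.])
    return o+d*(z-o[2])/d[2]
def T(p,x,y,yaw,z=0):
    p=np.atleast_2d(p).astype(float);c,s=np.cos(yaw),np.sin(yaw)
    return np.c_[x+c*p[:,0]-s*p[:,1],y+s*p[:,0]+c*p[:,1],p[:,2]+z]
E
python3 - <<'E'
from h import *
c=lambda u,v:(240+u/3.75,160+v/3.75)
for nm,uv,z in [("bar1",c(385,222),167),("bar2",c(215,350),167),("baseUL",c(68,187),80),("baseUR",c(243,55),80),("baseLR",c(513,388),80),("baseLL",c(328,530),80)]:
    print(nm,np.round(unproj("top",uv,z),1))
s=lambda u,v:(245+u/3.75,190+v/3.75)
for nm,uv,z in [("bar1",s(305,65),167),("bar2",s(420,160),167),("baseL",s(225,385),80),("baseUL",s(107,262),80)]:
    print(nm,np.round(unproj("side",uv,z),1))
for n,o,a in(("top",(265,165),(120,145)),("side",(265,195),(140,125))):
    i=cv2.imread(f"pics/{n}0.png")[o[1]:o[1]+a[1],o[0]:o[0]+a[0]]
    k=min(800/a[0],600/a[1]);cv2.imwrite(f"pics/{n}0d.png",cv2.resize(i,None,fx=4,fy=4,interpolation=cv2.INTER_LANCZOS4))
E
```

```text
bar1 [563.3  23.7 167. ]
bar2 [496.9 109.8 167. ]
baseUL [596.2 200.1  80. ]
baseUR [673.1 102.4  80. ]
baseLR [484.9 -49.7  80. ]
baseLL [406.3  52.   80. ]
bar1 [563.4  27.8 167. ]
bar2 [498.3 109.4 167. ]
baseL [600.7 197.4  80. ]
baseUL [674.6 103.4  80. ]
```

```bash
cat > ov.py <<'E'
from h import *
def box(x0,x1,y0,y1,z): return [(x0,y0,z),(x1,y0,z),(x1,y1,z),(x0,y1,z)]
def overlay(src,n,out,o,a,k,polys):
    i=cv2.imread(src)[o[1]:o[1]+a[1],o[0]:o[0]+a[0]]
    i=cv2.resize(i,None,fx=k,fy=k,interpolation=cv2.INTER_CUBIC)
    for P,col in polys:
        u=((proj(n,P)-np.array(o)+.5)*k*8).astype(int)
        cv2.polylines(i,[u.reshape(-1,1,2)],True,col,1,cv2.LINE_AA,3)
    cv2.imwrite(out,i)
E
python3 - <<'E'
from ov import *
B=(540,76,0.672); t=(530,67,0.672+np.pi,65)
pl=[(T(box(-98,98,-57,57,80),*B),(0,255,0)),(T(box(-102,102,-61,61,80),*B),(0,255,255))]
pl+=[(T(box(-80,80,-54,54,70),*t),(0,0,255)),(T(box(-7,7,-50,50,102),*t),(255,0,255))]
for x in(60,-20):
  for s in(1,-1): pl.append((T(box(x-8,x+8,s*54,s*66,15),*t),(255,0,0)))
overlay("pics/top0.png","top","pics/ov1.png",(255,168),(128,140),4.28,pl)
overlay("pics/side0.png","side","pics/ov2.png",(265,195),(140,125),4.6,pl)
i=cv2.imread("pics/top0.png")[168:308,255:383];cv2.imwrite("pics/top0e.png",cv2.resize(i,None,fx=4.28,fy=4.28,interpolation=cv2.INTER_CUBIC))
E
```

```text
(no output)
```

View pics/ov1.png

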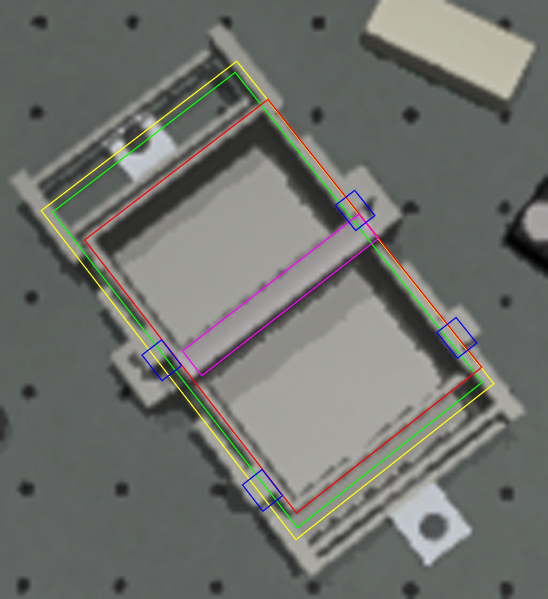

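View pics/ov2.png

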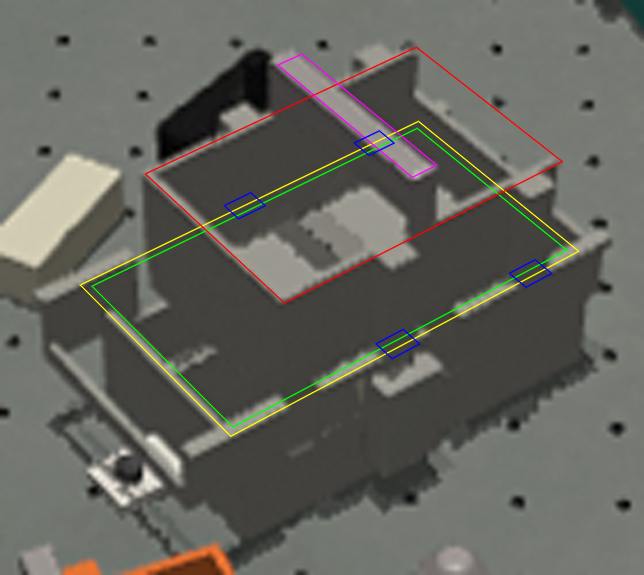

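View pics/top0e.png

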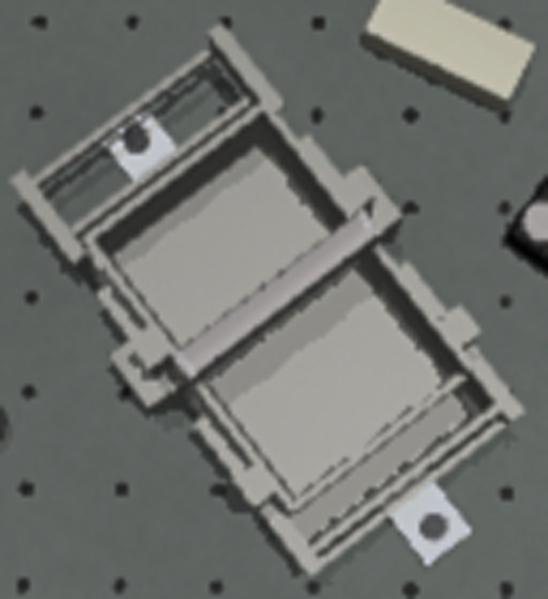

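```bash
cat >> h.py <<'E'
def Q(phi): return [0.,float(np.cos(phi/2)),float(np.sin(phi/2)),0.]
E
python3 - <<'E'
from h import *
print(unproj("side",(450,80),0),unproj("side",(400,75),0),unproj("side",(500,70),0))
yaw=.668
for k in(-2,-1,0,1,2):
    q=env.inverse_kinematics([530.5,67.7,290],Q(yaw+k*np.pi)); print(k,None if q is None else np.round(q,3))
E
```

```text
[ 145.54541478 -959.85061067    0.        ] [ 325.52440973 -997.51749722    0.        ] [  -53.7579252  -1050.62152976     0.        ]
-2 [ 0.494  0.129 -0.3    0.    -1.142 -2.967]
-1 [ 0.494  0.129 -0.3    0.    -1.142  0.174]
0 [ 0.494  0.129 -0.3    0.    -1.142 -2.967]
1 [ 0.494  0.129 -0.3    0.    -1.142  0.174]
2 [ 0.494  0.129 -0.3    0.    -1.142 -2.967]
```

Run:
```python
from h import *
yaw=.668
env.move_ptp([530.5,67.7,300],Q(yaw))
o=env.observe();print(o["t"],np.round(o["q"],3),np.round(o["eef_pos"],1),np.round(o["eef_rot"],3),np.round(o["wrist_force"],2))
cv2.imwrite("pics/w1.png",env.camera("wrist"));cv2.imwrite("pics/s1.png",env.camera("side"))
```

```text
2.8417 [ 0.493  0.123 -0.284  0.    -1.164 -2.967] [530.6  67.3 300. ] [ 0.     0.945  0.328 -0.   ] [-0.73 -1.09  0.57]
```

View pics/w1.png

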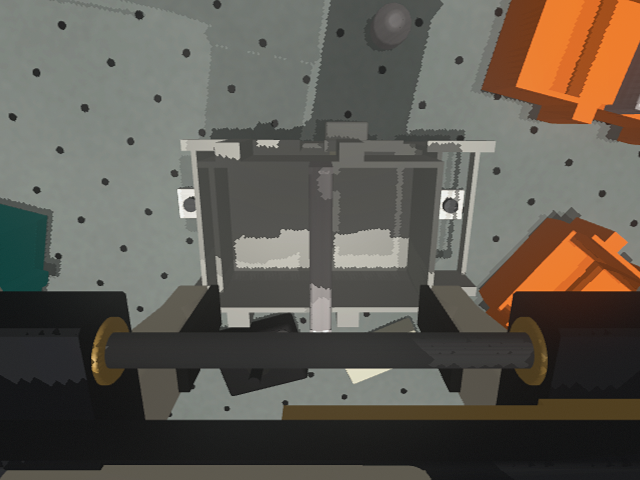

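The wrist picture shows the bar upright at column 320, between the fingers and in line with them. I'm descending to grasp it.

Run:
```python
from h import *
def st(s):
    o=env.observe();print(s,round(o["t"],2),np.round(o["eef_pos"],1),np.round(o["wrist_force"],2),np.round(o["wrist_torque"],2),round(o["finger_gap"],1))
env.servo_line([530.5,67.7,215],max_speed=120);st("a")
env.servo_line([530.5,67.7,201.3],max_speed=40);st("b")
env.close(squeeze=50);st("c")
cv2.imwrite("pics/s2.png",env.camera("side"))
env.servo_line([530.5,67.7,208],max_speed=20);st("d")
env.servo_line([530.5,67.7,270],max_speed=80);st("e")
env.sleep(.15)
cv2.imwrite("pics/s3.png",env.camera("side"));cv2.imwrite("pics/w3.png",env.camera("wrist"))
```

```text
a 3.8 [531.   67.8 215.6] [ 0.01 -0.13 -0.12] [-0.08 -0.04 -0.03] 87.8
b 4.29 [530.4  67.6 201.1] [-0.46 -0.01  0.65] [-0.11 -0.02  0.04] 87.6
c 5.44 [530.6  67.8 201.3] [0.13 0.26 0.4 ] [ 0.06 -0.17 -0.  ] 13.8
d 5.97 [530.4  67.7 208. ] [-0.23 -1.01 -2.98] [-0.12 -0.01 -0.01] 13.4
e 6.9 [530.2  67.6 269.5] [-0.64 -0.36 -4.51] [-0.08  0.02  0.01] 13.6
```

View pics/s3.png

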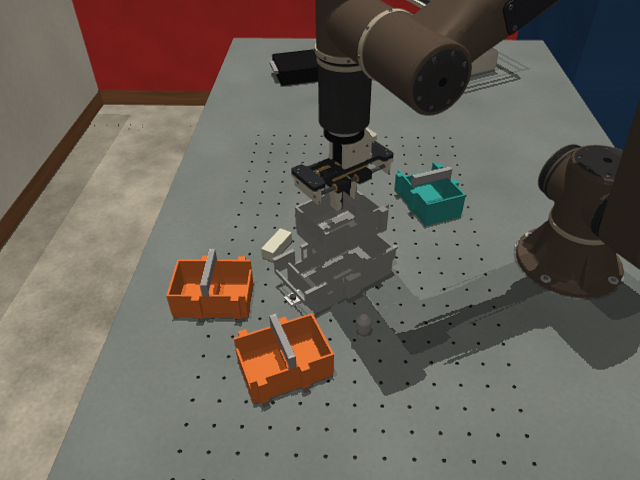

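View pics/w3.png

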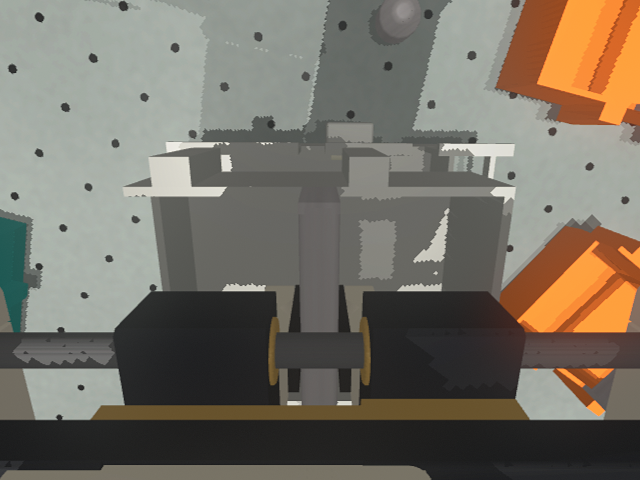

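The tote is held, about 68 mm up and well clear. Next I spin it half round in place and look at the bare rim.

Run:
```python
from h import *
yaw=.668
env.move_ptp([530.5,67.7,270],Q(yaw+np.pi))
o=env.observe();print(o["t"],np.round(o["q"],3),np.round(o["eef_pos"],1),np.round(o["wrist_force"],2))
env.sleep(.1)
s=env.camera("side");w=env.camera("wrist");t=env.camera("top")
cv2.imwrite("pics/s4.png",s);cv2.imwrite("pics/w4.png",w);cv2.imwrite("pics/t4.png",t)
cv2.imwrite("pics/s4c.png",cv2.resize(s[180:320,260:410],None,fx=5,fy=4.2857*5/5+0.0 if 0 else 4.2,interpolation=cv2.INTER_CUBIC) if 0 else cv2.resize(s[180:320,260:410],None,fx=4.2,fy=4.2,interpolation=cv2.INTER_CUBIC))
```

```text
9.8 [ 0.494  0.145 -0.329  0.    -1.097  0.174] [530.5  67.7 270. ] [-0.19  0.28 -4.02]
```

View pics/s4c.png

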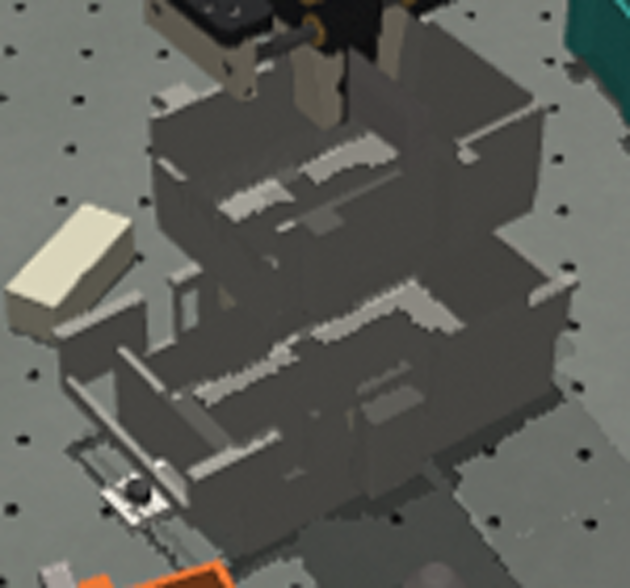

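View pics/t4.png

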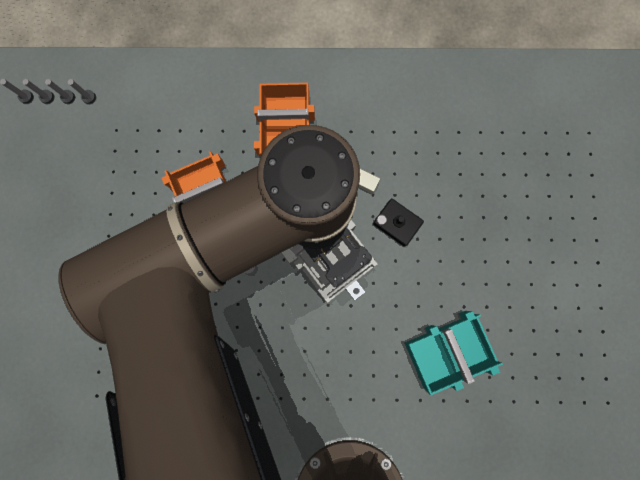

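View pics/w4.png

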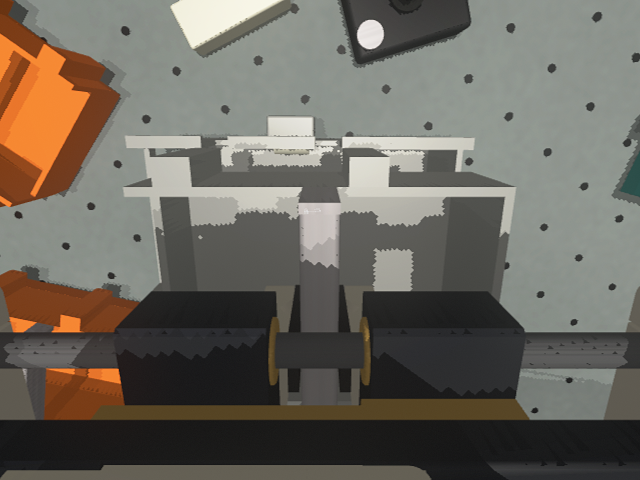

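Run:
```python
import cv2
w=cv2.imread("pics/w4.png")[105:205,115:315];cv2.imwrite("pics/w4a.png",cv2.resize(w,None,fx=4,fy=4,interpolation=cv2.INTER_CUBIC))
w=cv2.imread("pics/w4.png")[105:205,290:490];cv2.imwrite("pics/w4b.png",cv2.resize(w,None,fx=4,fy=4,interpolation=cv2.INTER_CUBIC))
```

```text
(no output)
```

View pics/w4a.png

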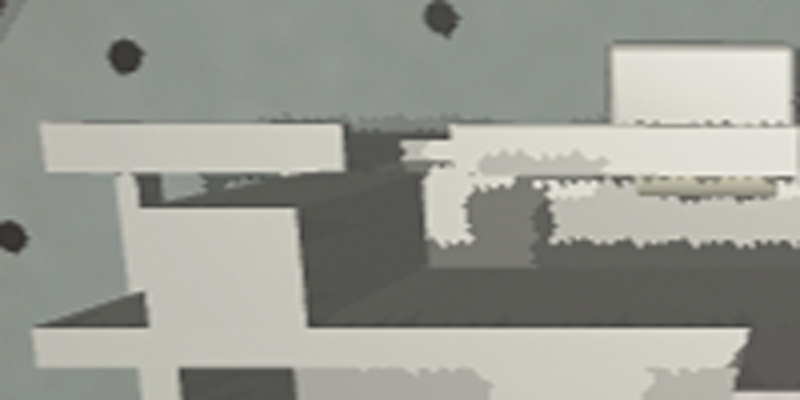

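View pics/w4b.png

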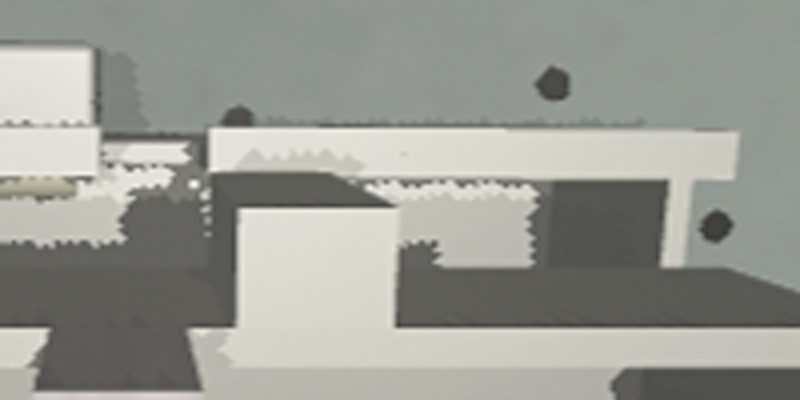

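```bash
cat >> h.py <<'E'
from scipy.spatial.transform import Rotation as Ro
def wcam(pos,rot):
    m=env.camera_model("wrist");M=np.array(m["mount"]);K=np.array(m["camera_matrix"])
    R=Ro.from_quat([rot[1],rot[2],rot[3],rot[0]]).as_matrix()
    A=np.eye(4);A[:3,:3]=R;A[:3,3]=pos;return A@M,K
def wunproj(pos,rot,uv,z):
    C,K=wcam(pos,rot);d=C[:3,:3]@np.linalg.inv(K)@np.array([*uv,1.]);o=C[:3,3];return o+d*(z-o[2])/d[2]
def wproj(pos,rot,P):
    C,K=wcam(pos,rot);c=(np.atleast_2d(P)-C[:3,3])@C[:3,:3];u=c@K.T;return u[:,:2]/u[:,2:]
def inb(p,yaw=.668):
    return np.array([np.cos(yaw)*p[0]+np.sin(yaw)*p[1],-np.sin(yaw)*p[0]+np.cos(yaw)*p[1]])
E
python3 - <<'E'
from h import *
p=[530.5,67.7,270];r=Q(.668+np.pi)
f=lambda u,v:wunproj(p,r,(u,v),80)
g=lambda q:(115+q[0]/4-.4,105+q[1]/4-.4)
h=lambda q:(290+q[0]/4-.4,105+q[1]/4-.4)
print("tcp",inb(p))
for n,q in [("endL",g((40,123))),("n1L",g((343,124))),("n1R",g((450,126))),("n2L",h((100,127))),("n2R",h((208,129))),("endR",h((740,131))),("endL in",g((45,172))),("n2Rin",h((210,173))),("endRin",h((735,180)))]:
    P=f(*q);print(n,np.round(P,1),np.round(inb(P)-inb(p),1))
# lugs predicted: outer-top edge
L=lambda pts:wproj(p,r,T(pts,530.5,67.7,.668,270-200.8+65-.5))
for x in(60,-20):print(np.round(L([(x-8,-54,31),(x+8,-54,31),(x-8,-66,31),(x+8,-66,31),(x-8,-66,15),(x+8,-66,15),(x-8,-66,70),(x+8,-66,70)]),1).tolist())
E
```

```text
tcp [ 458.40996567 -275.45207093]
endL [678.7  98.3  80. ] [135.3 -67.8]
n1L [637.5  65.9  80. ] [ 82.9 -67.7]
n1R [622.8  54.6  80. ] [ 64.4 -67.4]
n2L [575.2  17.2  80. ] [  3.8 -67.3]
n2R [560.3   5.8  80. ] [-15. -67.]
endR [487.8 -51.1  80. ] [-107.1  -66.8]
endL in [673.8 104.9  80. ] [135.6 -59.5]
n2Rin [555.3  11.4  80. ] [-15.4 -59.6]
endRin [482.6 -44.7  80. ] [-107.2  -58.5]
[[215.5, 170.6], [183.2, 170.5], [213.6, 145.8], [180.8, 145.7], [221.5, 143.9], [191.0, 143.8], [188.0, 151.9], [147.2, 151.8]]
[[376.8, 170.8], [344.6, 170.8], [377.9, 146.0], [345.1, 146.0], [373.5, 144.1], [343.1, 144.1], [392.2, 152.2], [351.4, 152.2]]
```

Run:
```python
from h import *
p=[530.5,67.7,270];r=Q(.668+np.pi)
for tz in (133.7,):
  L=lambda pts:wproj(p,r,T(pts,530.5,67.7,.668,tz))
  print(np.round(L([(80,-54,70),(-80,-54,70),(80,-51,70),(-80,-51,70),(-60,-54,70),(60,-66,64),(52,-66,64),(80,-51,64),(80,54,70)]),1).tolist())
u=lambda uv,z:inb(wunproj(p,r,uv,z))-inb(p)
z=133.7+70
for uv in [(123,186.7),(514,186.7),(123,196.5),(515,196.5)]:print(np.round(u(uv,z),1))
for z in(203.7,198,): print([np.round(u(uv,z),1).tolist() for uv in[(150,156.6),(189.5,156.6),(349,156.6),(389,156.6)]])
```

```text
[[120.9, 182.4], [520.3, 183.0], [122.0, 189.8], [519.2, 190.4], [470.4, 182.9], [173.0, 150.7], [192.7, 150.8], [128.9, 187.4], [153.4, 407.2]]
[ 79.4 -52.3]
[-77.7 -52.5]
[ 80.  -48.3]
[-78.7 -48.5]
[[67.1, -64.2], [51.6, -64.2], [-11.1, -64.3], [-26.8, -64.3]]
[[69.5, -63.7], [53.4, -63.7], [-11.5, -63.8], [-27.8, -63.8]]
```

Run:
```python
import cv2
w=cv2.imread("pics/w1.png")[115:215,170:340];cv2.imwrite("pics/w1a.png",cv2.resize(w,None,fx=4.5,fy=4.5,interpolation=cv2.INTER_CUBIC))
w=cv2.imread("pics/w1.png")[115:215,330:500];cv2.imwrite("pics/w1b.png",cv2.resize(w,None,fx=4.5,fy=4.5,interpolation=cv2.INTER_CUBIC))
```

```text
(no output)
```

View pics/w1a.png

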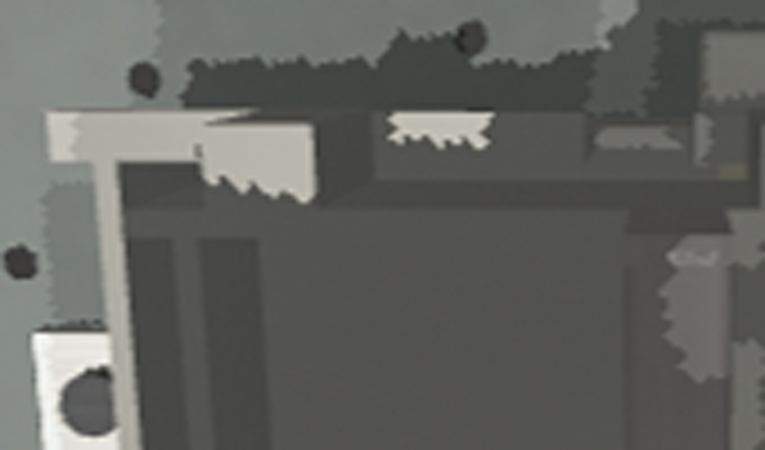

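View pics/w1b.png

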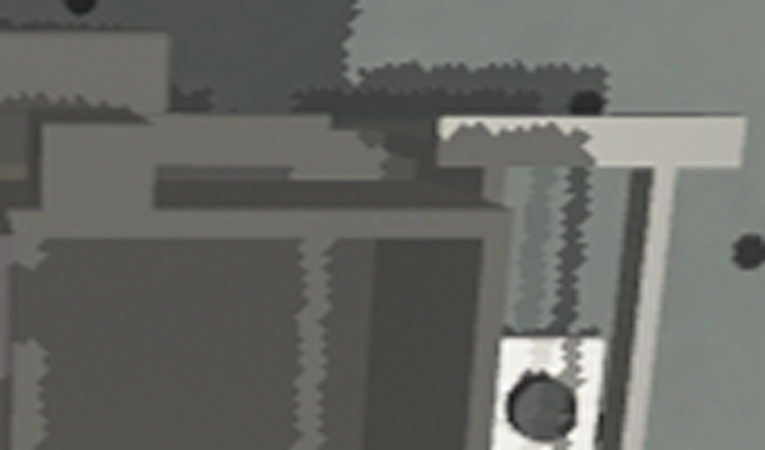

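Run:
```python
from h import *
p=[530.6,67.3,300];r=Q(.668)
c0=inb([530.5,67.7])
a=lambda q:(170+q[0]/4.5-.4,115+q[1]/4.5-.4)
b=lambda q:(330+q[0]/4.5-.4,115+q[1]/4.5-.4)
for n,q in [("endL",a((47,110))),("endLin",a((50,162))),("n1a",b((332,115))),("n1b",b((437,116))),("endR",b((745,116))),("endRin",b((743,168)))]:
    P=wunproj(p,r,q,80);print(n,np.round(P,1),np.round(inb(P)-c0,1))
# tote wall/lug (stacked z=65)
for n,q,z in [("wall out",b((300,208)),135),("wall in",b((300,238)),135),("wall out L",a((300,208)),135)]:
    print(n,np.round(inb(wunproj(p,r,q,z))-c0,1))
```

```text
endL [406.6  51.   80. ] [-107.6   63.7]
endLin [411.7  44.   80. ] [-108.   55.]
n1a [541.7 156.9  80. ] [64.  63.1]
n1b [555.8 167.9  80. ] [81.9 63. ]
endR [597.1 200.5  80. ] [134.6  63. ]
endRin [603.1 194.2  80. ] [135.4  54.3]
wall out [48.8 52.8]
wall in [49.  48.5]
wall out L [-54.   52.6]
```

Rim measured: its centre is about +13.8 (x) and −2.0 (y) from the TCP in base axes, and its yaw is about 0.664. The tote sits about +1.5 in y in the hand. I'm moving over the notches and feeling downward in small steps.

```bash
cat >> h.py <<'E'
YAW=.6645
C0=np.array([458.41,-275.45])
def W(dx,dy,z):
    b=C0+np.array([dx,dy]);c,s=np.cos(.668),np.sin(.668)
    return [float(c*b[0]-s*b[1]),float(s*b[0]+c*b[1]),float(z)]
def bf(o):
    f=np.array(o["wrist_force"]);return np.array([*inb(f,YAW),f[2]])
def line(s,o):
    p=inb(o["eef_pos"])-C0;print(s,round(o["t"],2),np.round([*p,o["eef_pos"][2]-136.3],2),np.round(bf(o),1),np.round(o["wrist_torque"],2),round(o["finger_gap"],1))
E
python3 - <<'E'
from h import *
line("0",env.observe())
env.servo_line(W(13.8,-3.5,240),Q(YAW+np.pi),max_speed=60);line("1",env.observe())
env.servo_line(W(13.8,-3.5,136.3+69),max_speed=40);env.sleep(.1);o=env.observe();line("2",o)
cv2.imwrite("pics/w5.png",env.camera("wrist"));cv2.imwrite("pics/s5.png",env.camera("side"))
f0=bf(env.observe());z=69
while z>62:
    z-=.4;env.servo_line(W(13.8,-3.5,136.3+z),max_speed=8)
    o=env.observe();f=bf(o)-f0;line("%.1f"%z,o)
    if np.abs(f).max()>6:break
E
```

```text
0 10.05 [-0.0000e+00 -2.0000e-02  1.3371e+02] [-0.2 -0.6 -3.4] [-0.05  0.11  0.02] 14.1
1 10.75 [ 13.88  -3.55 103.57] [-0.9 -0.1 -4.5] [-0.06  0.09  0.  ] 13.6
2 11.87 [14.   -3.55 69.35] [ 0.8 -0.1 -3.6] [-0.04  0.15 -0.  ] 13.1
68.6 12.22 [13.8  -3.51 68.63] [-0.3 -1.  -3.7] [-0.02  0.11 -0.02] 13.9
68.2 12.47 [13.78 -3.51 68.16] [ 0.4  0.6 -3.1] [-0.03  0.12 -0.02] 13.6
67.8 12.72 [13.8  -3.49 67.77] [ 0.1  0.6 -3.4] [-0.02  0.12  0.  ] 13.6
67.4 12.97 [13.79 -3.5  67.36] [-0.3  0.5 -4.8] [-0.07  0.16  0.03] 13.6
67.0 13.22 [13.77 -3.5  66.95] [ 0.4  0.1 -3. ] [-0.04  0.14  0.  ] 13.6
66.6 13.47 [13.78 -3.5  66.56] [ 0.3  0.8 -3.9] [ 0.01  0.13 -0.03] 13.9
66.2 13.72 [13.78 -3.49 66.17] [ 0.1 -0.4 -3.5] [-0.02  0.1   0.03] 13.5
65.8 13.97 [13.79 -3.51 65.77] [-0.1  0.4 -3.7] [-0.04  0.11 -0.05] 13.8
65.4 14.22 [13.8  -3.48 65.38] [ 0.4  0.1 -4. ] [-0.05  0.19  0.04] 13.3
65.0 14.47 [13.8  -3.47 64.98] [ 0.4 -0.2 -4.4] [ 0.04  0.22 -0.  ] 13.6
64.6 14.72 [13.78 -3.5  64.59] [ 0.4 -0.5 -3.7] [-0.03  0.16  0.  ] 13.9
64.2 14.97 [13.8  -3.5  64.19] [ 0.7 -0.1 -3.7] [-0.03  0.2   0.03] 13.5
63.8 15.22 [13.81 -3.49 63.79] [ 0.1 -0.2 -3.2] [ 0.    0.11 -0.01] 13.7
63.4 15.47 [13.77 -3.5  63.37] [ 0.7 -0.4 -3.6] [0.03 0.13 0.03] 13.6
63.0 15.72 [13.78 -3.48 62.98] [ 0.1  0.3 -2.9] [-0.03  0.15  0.01] 13.7
62.6 15.97 [13.77 -3.5  62.57] [ 0.7 -0.2 -4.3] [-0.06  0.13 -0.03] 13.7
62.2 16.22 [13.78 -3.49 62.18] [ 1.1  0.1 -4.2] [-0.02  0.14  0.06] 14.1
61.8 16.47 [13.79 -3.48 61.77] [ 1.4  0.6 -4.1] [-0.02  0.13 -0.02] 13.5
```

The tote passed 65 with no contact, so the lugs are in the notches. I continue down.

```bash
cat > press.py <<'E'
from h import *
import sys
def press(x,y,z,zend,lim,step=.6,lat=8):
    i=0
    while z>zend+1e-6:
        z=max(z-step,zend);env.servo_line(W(x,y,136.3+z),max_speed=10)
        o=env.observe();f=bf(o);i+=1
        bad=f[2]>lim or np.abs(f[:2]).max()>lat
        if i%3==0 or bad:line("%.1f"%z,o)
        if bad:break
    return z
E
python3 - <<'E'
from press import *
z=press(13.8,-3.5,61.8,30,14)
cv2.imwrite("pics/s6.png",env.camera("side"));cv2.imwrite("pics/w6.png",env.camera("wrist"))
E
```

```text
60.0 17.22 [13.75 -3.47 59.94] [-0.1 -0.1 -3.5] [-0.    0.16 -0.06] 13.7
58.2 17.97 [13.75 -3.49 58.15] [ 0.1 -0.1 -3.8] [-0.01  0.1  -0.04] 13.6
56.4 18.72 [13.79 -3.48 56.35] [-0.3  0.5 -3.7] [0.02 0.14 0.  ] 13.5
54.6 19.47 [13.83 -3.56 54.6 ] [ 0.7 -0.8 -3.2] [-0.2  -0.1  -0.03] 13.8
52.8 20.22 [13.95 -3.64 53.1 ] [ 0.2 -1.9  0.5] [-0.69 -0.19 -0.06] 14.2
51.0 20.97 [14.12 -3.53 51.3 ] [-0.5 -1.6  5. ] [-0.29  0.1  -0.01] 13.6
49.2 21.72 [14.19 -3.54 49.49] [-0.7 -0.8  4.8] [-0.23 -0.   -0.06] 13.5
47.4 22.47 [14.3  -3.55 47.81] [-1.2 -0.5  5.5] [-0.21 -0.01  0.01] 13.6
45.6 23.22 [14.36 -3.56 46.06] [ 0.  -0.9  6.4] [-0.17  0.01  0.01] 13.4
43.8 23.97 [14.42 -3.63 44.34] [-0.2 -1.6  6.2] [-0.14  0.04 -0.03] 14.1
42.0 24.72 [14.49 -3.62 42.63] [0.3 0.2 6.1] [-0.15 -0.03 -0.02] 13.8
40.2 25.47 [14.58 -3.64 40.89] [0.2 0.1 7.3] [-0.13 -0.04 -0.04] 14.0
38.4 26.22 [14.65 -3.67 39.18] [-0.4 -0.5  8.7] [-0.13  0.05 -0.02] 13.3
36.6 26.97 [14.64 -3.62 37.24] [ 1.  -0.9  7.1] [ 0.01 -0.14 -0.02] 13.7
34.8 27.72 [14.65 -3.57 35.26] [ 1.1 -1.2  5.1] [ 0.03 -0.28 -0.06] 13.3
33.0 28.47 [14.4  -3.56 33.22] [ 3.7 -0.7  4.2] [ 0.63 -1.03 -0.06] 13.9
31.2 29.22 [14.   -3.54 31.26] [ 4.2 -1.5  3.8] [ 0.72 -1.35 -0.02] 13.5
```

Run:
```python
import cv2
s=cv2.imread("pics/s6.png");cv2.imwrite("pics/s6c.png",cv2.resize(s[190:320,260:410],None,fx=4.5,fy=4.5,interpolation=cv2.INTER_CUBIC))
```

```text
(no output)
```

View pics/s6c.png

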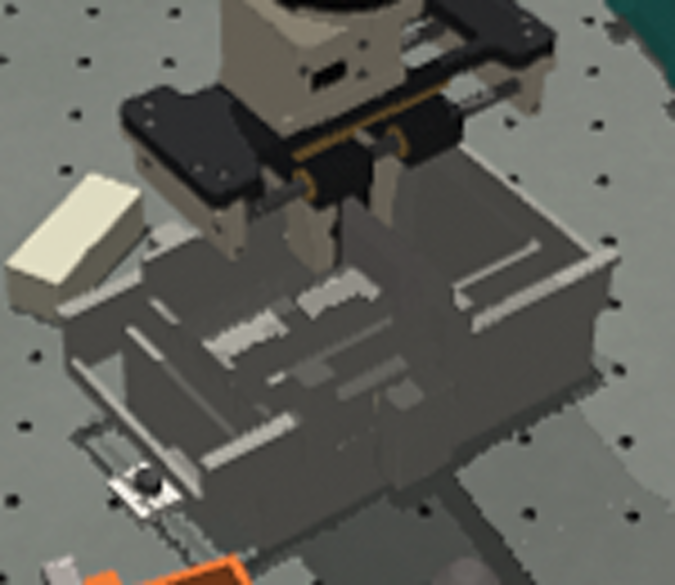

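View pics/w6.png

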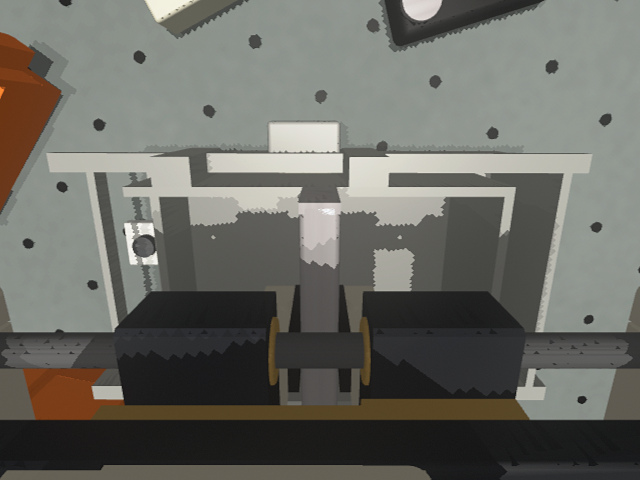

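Run:
```python
from h import *
z=30.0
for x in (13.8,14.1,14.4,14.7,15.0):
    env.servo_line(W(x,-3.5,136.3+z),max_speed=8);env.sleep(.05);line("x%.1f"%x,env.observe())
    if abs(bf(env.observe())[0])<1: break
```

```text
x13.8 30.12 [13.75 -3.5  29.96] [ 3.3 -1.9  4.3] [ 0.58 -1.26 -0.08] 13.6
x14.1 30.42 [13.88 -3.48 29.98] [ 3.1 -1.5  4.4] [ 0.32 -0.84 -0.04] 13.9
x14.4 30.72 [13.95 -3.48 29.86] [ 1.7 -1.1  5.3] [ 0.08 -0.59 -0.04] 13.9
x14.7 31.02 [14.07 -3.44 29.84] [ 0.9 -0.3  5.9] [-0.03 -0.36 -0.09] 13.6
```

Run:
```python
from press import *
z=press(14.9,-3.5,30,26,16,step=.5)
z=press(14.9,-3.5,z,22,16,step=.3)
env.sleep(.1);line("end",env.observe())
cv2.imwrite("pics/s7.png",env.camera("side"));cv2.imwrite("pics/w7.png",env.camera("wrist"))
```

```text
28.5 31.77 [14.22 -3.42 28.2 ] [-1.  -1.2  3.8] [-0.56  0.07 -0.02] 13.8
27.0 32.52 [14.48 -3.45 26.82] [-2.9 -1.4  4.4] [-0.92  0.66 -0.01] 13.6
25.1 33.77 [14.85 -3.48 25.09] [-3.9 -0.5  4.8] [-0.96  0.96 -0.01] 13.4
24.2 34.52 [14.82 -3.51 25.02] [-5.2  1.6 12.6] [-0.98  2.14 -0.  ] 13.6
23.6 35.02 [14.8  -3.52 24.97] [-7.3  1.9 16.9] [-0.89  2.89 -0.02] 13.6
end 35.12 [14.8  -3.52 24.96] [-6.9  3.9 17.8] [-0.89  2.88 -0.03] 14.2
```

Run:
```python
from h import *
for x,z in ((14.6,23.6),(14.3,23.6),(14.0,23.6)):
    env.servo_line(W(x,-3.5,136.3+z),max_speed=8);env.sleep(.05);o=env.observe();line("x%.1f"%x,o)
    R=Ro.from_quat(np.array(o["eef_rot"])[[1,2,3,0]]).as_matrix();print(np.round(inb(R[:,2]),4))
    if abs(bf(o)[0])<1.5:break
s=env.camera("side");cv2.imwrite("pics/s8c.png",cv2.resize(s[190:320,260:410],None,fx=4.5,fy=4.5,interpolation=cv2.INTER_CUBIC))
cv2.imwrite("pics/w8.png",env.camera("wrist"))
```

```text
x14.6 35.52 [14.77 -3.49 24.96] [-7.   2.5 16.1] [-0.68  2.66 -0.04] 13.9
[ 0.0009 -0.0004]
x14.3 35.82 [14.76 -3.5  24.98] [-5.6  3.8 16.1] [-0.48  2.44  0.  ] 13.7
[ 0.0014 -0.0005]
x14.0 36.12 [14.69 -3.52 24.98] [-5.4  3.  15.3] [-0.36  2.15 -0.03] 13.3
[ 0.0019 -0.0006]
```

View pics/s8c.png

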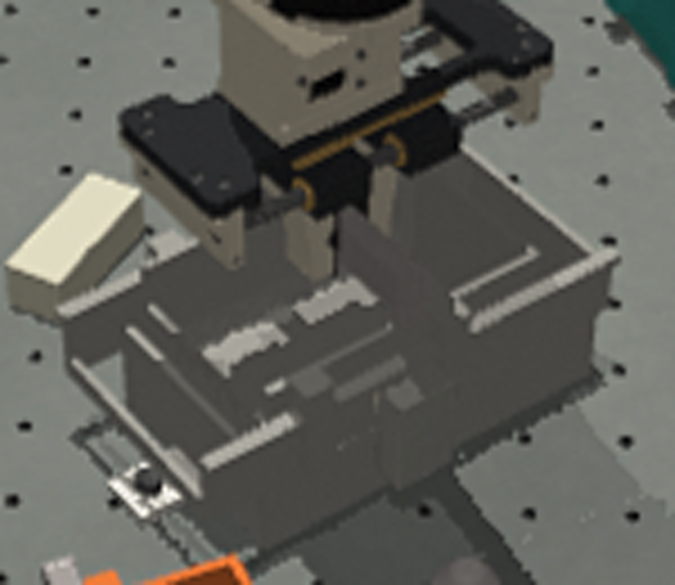

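View pics/w8.png

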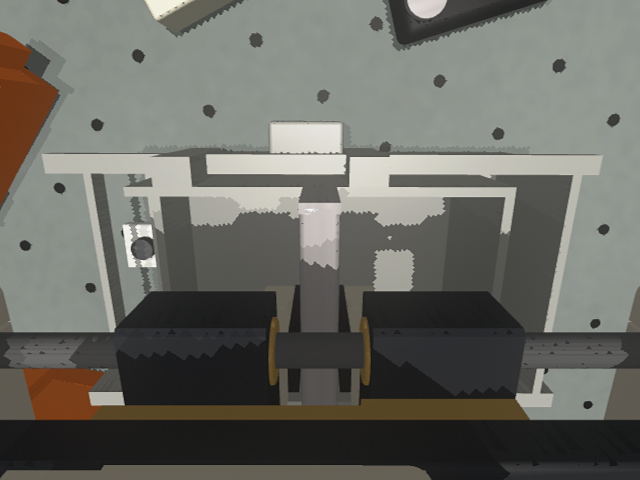

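The TCP hit a hard stop at tote z ≈ 24.97 with the tool vertical to 0.002 rad and no slip in the grip, so the tote is home. I unload the arm, release and retreat.

Run:
```python
from h import *
env.servo_line(W(14.4,-3.5,136.3+24.7),max_speed=10);env.sleep(.05);line("u",env.observe())
env.release();line("r",env.observe())
env.servo_line(W(14.4,-3.5,136.3+27),max_speed=20);line("r2",env.observe())
env.servo_line(W(14.4,-3.5,300),max_speed=120);line("up",env.observe())
o=env.observe();print(np.round(o["eef_pos"],2),np.round(o["eef_rot"],4))
cv2.imwrite("pics/w9.png",env.camera("wrist"))
s=env.camera("side");cv2.imwrite("pics/s9.png",s);cv2.imwrite("pics/s9c.png",cv2.resize(s[190:320,260:410],None,fx=4.5,fy=4.5,interpolation=cv2.INTER_CUBIC))
```

```text
u 36.53 [14.77 -3.38 25.02] [-3.1  1.7  6.8] [-0.27  1.3  -0.05] 13.4
r 37.81 [14.4  -3.48 24.71] [ 0.6 -0.  -0.1] [-0.    0.14 -0.02] 87.5
r2 38.08 [14.49 -3.54 27.21] [ 0.1 -0.2  0.3] [-0.01  0.15 -0.03] 87.5
up 39.37 [ 14.06  -3.36 162.84] [ 0.4 -0.5  0. ] [ 0.    0.13 -0.01] 87.3
[543.62  73.77 299.14] [-7.000e-04 -3.261e-01  9.453e-01  0.000e+00]
```

View pics/s9c.png

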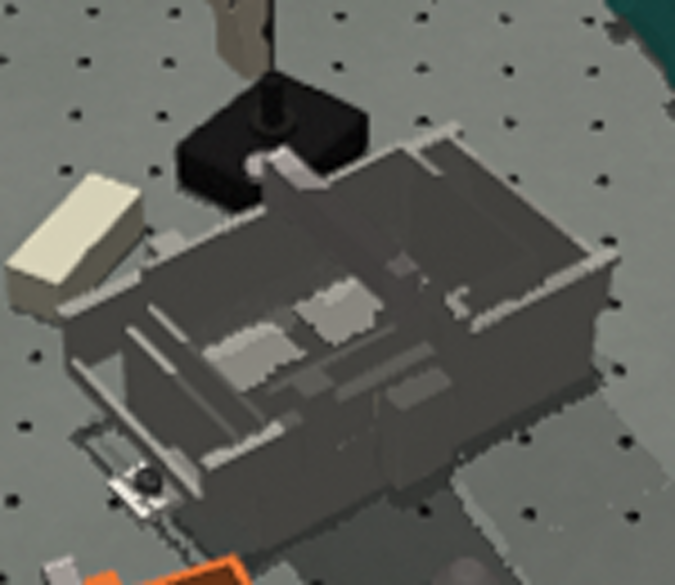

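View pics/w9.png

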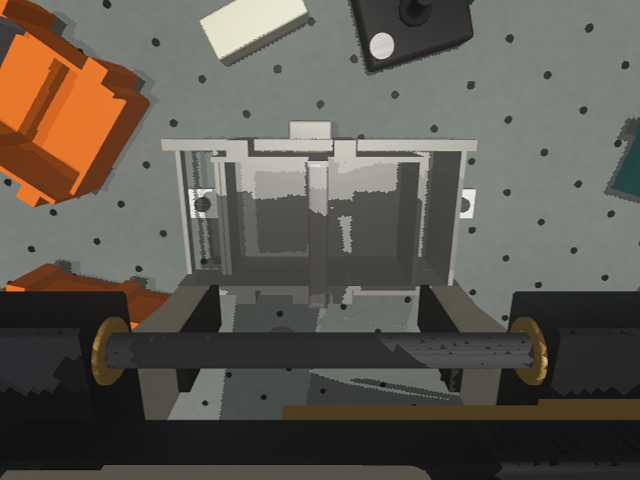

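Run:
```python
from ov import *
x,y,_=W(14.3,-2.0,0);t=(x,y,YAW,25)
print(x,y)
pl=[(T(box(-7,7,-50,50,102),*t),(255,0,255)),(T([(-80,-54,70),(-80,54,70)],*t),(0,0,255)),(T([(78,-54,45),(78,54,45)],*t),(0,255,0)),(T(box(-121,121,-65,65,80),x,y,YAW),(0,255,255))]
for X in(60,-20):
  for s in(1,-1): pl.append((T(box(X-8,X+8,s*54,s*66,70),*t),(255,0,0)))
overlay("pics/s9.png","side","pics/ov9.png",(260,190),(150,130),4.6,pl)
```

```text
542.9639659844216 74.98918750371851
```

View pics/ov9.png

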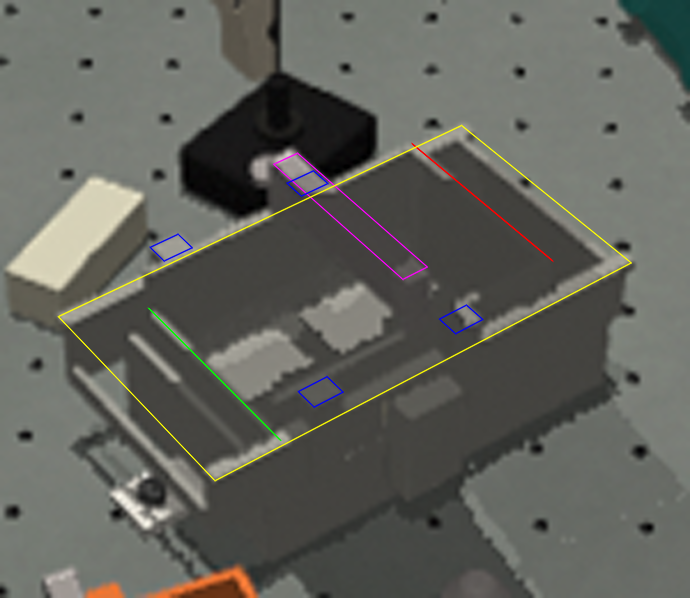

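The overlay for z=25, level, matches the bar, lugs, scoop edge and rim to within about 1 px. As a last check I touch the bar top lightly with closed fingertips, which should meet it at 127 mm.

Run:
```python
from h import *
env.close(squeeze=20)
env.servo_line(W(14.4,-3.5,198),max_speed=120);env.sleep(.1);f0=bf(env.observe())[2]
z=198.
while z>189:
    z-=.4;env.servo_line(W(14.4,-3.5,z),max_speed=10);o=env.observe();f=bf(o)[2]-f0
    if f>2: print(round(o["t"],2),round(z,1),np.round(o["eef_pos"][2]-66,2),round(f,1),np.round(o["wrist_torque"],2))
    if f>12 or o["t"]>60:break
env.servo_line(W(14.4,-3.5,300),max_speed=120)
o=env.observe();line("up",o);s=env.camera("side");cv2.imwrite("pics/s10.png",s)
a=cv2.imread("pics/s9.png");d=cv2.absdiff(a,s)[240:330,260:350].max(2);print("diff px",(d>25).sum())
cv2.imwrite("pics/s10c.png",cv2.resize(s[190:320,260:410],None,fx=4.5,fy=4.5,interpolation=cv2.INTER_CUBIC))
```

```text
45.24 192.8 126.96 2.5 [-0.05  0.37  0.02]
45.49 192.4 126.9 5.4 [-0.04  0.81 -0.01]
45.74 192.0 126.89 9.1 [ 0.04  1.38 -0.01]
45.99 191.6 126.87 12.4 [0.05 1.92 0.04]
up 47.04 [ 14.01  -3.34 162.74] [ 0.1  0.8 -0.3] [0.   0.18 0.03] 0.6
diff px 67
```

View pics/s10.png

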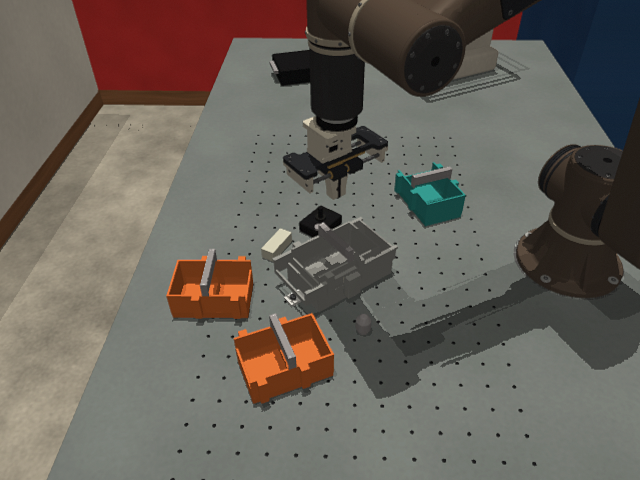

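The bar top was met hard at 126.9 mm (127 when home). The gripper is clear and the objective, joystick and slide box look undisturbed, so I'm handing in.

Run:
```python
from plant import env
env.sign_off();print(env.observe()["t"])
```

```text
the job is handed in; nothing more can be done
the job is handed in; nothing more can be done
```

I lifted the grey tote by its bar, turned it half round, nested it scoop to scoop in the lower tote and let go. I handed the job in just after 47 s on the robot's clock (limit 72 s), and no verdict was reported.

- **Finding the notches:** wrist-camera pictures put the rim about 14 mm along base x from where the tote first stood. The lugs went straight into the notches with no contact on the rim.
- **Pressing home:** pushing through the tongues took about 8–12 N. The tote then met a hard stop with its underside at about 25.0 mm above the base, tool vertical to 0.002 rad. The most I pushed at the stop was about 22 N.
- **Last checks:**
  - After release, a light touch on the bar top met it at 126.9 mm, against 127 when fully home.
  - The side-view overlay for a level tote at 25 mm matched to about 1 px, roughly 2 mm.
  - In the last side picture the gripper is clear and the objective, joystick and slide box look where they were.
- **Less certain:**
  - The wrist showed up to about 7 N sideways and 3 Nm at the stop, from a lug rubbing a notch edge. I only partly eased this before letting go.
  - The tote's final tilt is judged only from the overlay, good to about 0.02 rad against the 0.03 limit.

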